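# Load a chip test socket with its twist-lock pressure cap

### The job

Fit the pressure cap on the round test socket: let its lugs down into the slots with the pointer at the load dot, without forcing them, and turn it clockwise until it just bites on the chip (packages differ, so feel for it). From there turn it two divisions of the rim scale further, reading the pointer on the far rim, and let go, so that the cap stays there pressing the chip firmly but never hard enough to crush it. Leave the pick-up pen, the chip tray and the plug where they are.

Things in the scene. Friction and masses are not known exactly. Their poses are not given: they have to be found in the camera images.
- board: Green test board on white pillars over a brick-red foam mat (200 x 280 mm), fixed to the bench, carrying a black round test socket. Origin at bench level on the socket's vertical axis; z up, +x to the socket's far rim and its zero line, at most 0.35 rad off world x. Parts beside the socket, all at board y > 70 mm, stand up to 48 mm above the bench.
- socket (a point): On the socket's axis at the top of its rim, 50 mm above the bench; axes as the board's. Socket 92 mm across, bore radius 30 mm, with a grey inner rim. Three slots in that rim (out to 36.5 mm radius, 18 deg wide) centred at 80, 206 and 320 deg, counter-clockwise from board +x seen from above, take the cap's lugs straight down, at least 8 mm deep.
- zero_line (a point): White radial line on the far rim of the socket's top, carried on down its rear side; the point is 43 mm from the axis at 0 deg (board +x), at rim-top height. Thinner ticks of the rim scale every 10 deg (one division) from 60 to -20 deg, on the top and down the side.
- load_dot (a point): White dot on the socket's top, 41.5 mm from the axis, 80 deg counter-clockwise of the zero line: the pointer stands here when the lugs are in the slots. Clockwise of each slot runs a cam for 90 deg, its underside 4 mm below the rim top at the slot and falling 1 mm every 10 deg, then a solid stop. The cap stays where it is left on it.
- bed: Pin bed in the socket with a black 36 mm square chip on it (bright square on top); origin at the bed's underside, 26.2 mm above the bench. The chip's top lies 8.2 to 13.2 mm below the rim top, differing each time. It gives straight down: 6 N to start, then 7 N more per mm. It needs about 20 N; over 30 N crushes it.
- cap: Dark grey metal pressure cap, 130 to 210 g, at first upright and loose on the bench. Origin at the centre of its underside, z up, +x to its pointer. Barrel 57 mm diameter, 18 mm high; knurled wheel 72 mm diameter from 18 to 25 mm height; on it a bar grip 14 mm wide (cap y), 52 mm long (cap x), from 25 to 49 mm height.
- cap_lugs (a point): Centre of the cap's underside (same point as cap). Three lugs at the foot of the barrel, 3.5 mm high at their middles (tops sloped like the cam), 13 deg wide, out to 34.5 mm radius, at 0, 126 and 240 deg counter-clockwise from cap +x: uneven, so the cap enters one way only, its pointer at the load dot.
- cap_grip (a point): Middle of the bar grip, on the cap's axis, 39 mm above its underside. Resting on the chip, the cap turns easily for 16 to 66 deg from the load dot; then the lugs bite under the cam, the turning moment jumps by about 0.1 N m and rises to 0.5 to 0.8 N m two divisions on, and the cap is driven down 0.1 mm per degree.
- pointer (a point): Outer end of the pointer tab, which has a white line, on the rim of the cap's wheel: 42 mm from the cap's axis along cap +x, 20.5 mm above its underside.
- pen: Black vacuum pick-up pen, 135 mm long, 14 mm thick, lying on the bench; origin under its middle. Bystander.
- tray: Black chip tray 150 x 100 x 12 mm with spare chips, on the bench; origin at the centre of its underside. Bystander.
- plug: Round metal cable plug, 22 mm diameter, 50 mm high, standing on the bench; origin at the centre of its foot. Bystander.
Mind the look-alikes: they are no part of the job. What is meant by the cap is not purple, and is the smaller of those in its own colour.

How it is judged (in metres and radians):
On the way, in this order (a step that is already met when the one before it is completed fails the run):
1. the cap is down in the socket, its lugs in the slots and its pointer at the load dot (z of cap in the frame of socket below -0.007 m and horizontal distance between cap and socket below 0.003 m and horizontal distance between pointer and load_dot below 0.006 m), for 0.1 s.
2. the cap has been turned clockwise under the cams and presses the chip (z of cap in the frame of socket below -0.007 m and horizontal distance between cap and socket below 0.003 m and y of pointer in the frame of socket below 0.0385 m and x of pointer in the frame of socket above 0.01 m and contact force between cap and bed above 9 N), for 0.1 s.
At the end, for the whole second after the job is handed in: The cap is at rest and released in the socket, level within 0.05 rad and within 3 mm of its axis, its lugs under the cams (pointer on the rim scale at the far rim), pressing the chip with 16.5 to 24 N: what two divisions past the bite give, about 5 deg either way (contact force between cap and bed between 16.5 and 24 N and z of cap in the frame of socket below -0.007 m and horizontal distance between cap and socket below 0.003 m and y of pointer in the frame of socket between -0.015 and 0.0385 m and x of pointer in the frame of socket above 0.01 m and angle between cap's own z axis and vertical below 0.05 rad and linear speed of cap below 0.01 m/s and angular speed of cap below 0.05 rad/s); the robot touches nothing.
It fails at once if the chip is pressed with more than 30 N (contact force between cap and bed above 30 N).
It fails at once if the robot touches the chip (contact force between any of the fingers, the arm and bed above 1 N).
It fails at once if the cap is forced with more than 20 N against the socket while its lugs are not yet down in the slots (contact force between cap and board above 20 N and z of cap in the frame of socket above -0.005 m).
It fails at once if the pen, the tray or the plug is moved by more than 15 mm (distance of any of pen, tray, plug from where it was at the start of the episode above 0.015 m).
It also fails if it takes over 58 s, if anything falls off the work surface, if the arm or the gripper's body presses on something with over 40 N, if the wrist force passes 120 N, or if a joint passes its speed limit or range.

### The arm

A 6-joint arm with a two-finger parallel gripper is mounted at the origin on the work surface. World frame = base frame: x ahead of the robot, y to its left, z up, the work surface at z = 0. Lengths are in mm, angles in rad, forces in N, time in s.
With the tool pointing down it reaches from about 200 to 875 mm from the base axis. Payload 3.4 kg.
Tool frame: the origin (TCP) lies midway between the tips of the shut fingers; the grasp point (between the pads) lies robot.grasp_offset behind it (robot.grasp_offset is the distance from the TCP to the grasp point, in mm); z points along the fingers, y is the line along which they close (so a half turn about z gives the same grasp; the last joint's range is limited). The gripper opens to 94 mm and grips with 3 to 60 N. Pads are 16 mm wide; open, the fingers measure 119 mm over their backs; the gripper's body (75 mm by 177 mm) begins 78 mm behind the grasp point.
Start: joints at [1.094, 0.276, 1.505, -0, 1.361, -0.121], TCP at [200.315, 539.017, 205.493] pointing down, gripper open.
Joint ranges: [-2.89, 2.89], [-0.75, 2.08], [0.22, 2.7], [-1.18, 4.32], [0.11, 2.71], [-2.7, 2.7]. Speed limits (rad/s): [2.57, 2.57, 3.14, 3.14, 3.14, 3.14].

### API

Orientations are given as a unit quaternion [x, y, z, w].
In Python, from station import robot, monitor, grab_frame, get_calibration, job gives the robot as it stands. Calls block until the motion is done:
- robot.move_pose(position, orientation): joint-space move of the TCP to a pose.
- robot.move_linear(position, frame=None, v=150, guard=None): straight line of the TCP; frame=None keeps the orientation; v is the mean speed in mm/s. With guard (N) it stops when the force on the tool has changed by that much, and returns True; else False.
- robot.move_joints(angles): joint-space move.
- robot.ungrasp() and robot.grab(): open the fingers fully, or close them until they stop; the grip force is fixed at half the most.
- robot.sleep(seconds).
- robot.ik(position, orientation): joint angles nearest the present ones, or None.
- monitor.observe(): the state.
- grab_frame(name): name is "scene" or "top" or "wrist"; returns the picture (384x512x3 uint8, blue, green, red); there is no depth.
- get_calibration(name): a dict with "fov_y" (degrees; the focal length in pixels is half the picture's height over the tangent of half this angle, whatever the lens; pixels are square), "cx", "cy" (the principal point, pixels), "pose" (4x4, takes a point from camera to world coordinates). Camera axes: x right, y down, z forward; pixel columns grow to the right and rows downward; lengths in mm; the calibration is good to about 2 mm. A picture is of the moment at which its call begins: read the wrist's pose just before it. get_calibration takes no time and is no camera call; for the wrist camera it gives the pose at the moment of the call.
A pose or a line that the arm cannot do raises robot.IKError and nothing moves.
- job.close_job(): hands the job in; it is judged then, once.
The state is a dict: "time": time; "qpos": joint angles; "joint_velocities": joint speeds; "tau": joint torques, N m; "eef_pos": TCP position; "tcp_rot": TCP orientation; "ft_force": force on the tool from outside, world axes, zero at the start; "ft_torque": the same for the moment, N m; "width": finger opening in mm; "grip_force": force on a finger pad.
Only numpy, scipy, OpenCV 4.12 (cv2) and the standard library are available. Lean on these libraries where they do the work, as an engineer would, in place of code of your own. Each camera call takes 0.05 s, during which the arm holds its last target. There are 200 camera calls.

## Working session

There is one attempt and no reset: what is moved stays moved. The work goes in short steps, each a Python script; the robot and the scene stay as the last script left them, time stands still between calls to the robot, and variables do not carry over. Pictures are saved under pics/ and viewed, at most 10 in all, crops included, and the job is handed in when it is done.

```bash
ls; mkdir -p pics; python3 - <<'E'
from station import *
import cv2,numpy as np
for n in("top","scene"):
    f=grab_frame(n);cv2.imwrite(f"pics/{n}0.png",cv2.resize(f,(800,600),interpolation=cv2.INTER_CUBIC));cv2.imwrite(f"{n}_raw.png",f)
    print(get_calibration(n))
print(robot.grasp_offset,monitor.observe())
E
```

```text
pics
{'fov_y': 44.88506286100329, 'cx': 252.52069443897224, 'cy': 185.30201810132655, 'pose': array([[-1.57361066e-02, -9.91522721e-01,  1.28977007e-01,
         4.22419631e+02],
       [-9.99608291e-01,  1.85862281e-02,  2.09240771e-02,
        -1.43637072e+02],
       [-2.31438939e-02, -1.28597222e-01, -9.91426808e-01,
         9.79184549e+02],
       [ 0.00000000e+00,  0.00000000e+00,  0.00000000e+00,
         1.00000000e+00]])}
{'fov_y': 42.24266768467369, 'cx': 265.17706835439515, 'cy': 183.60890765271492, 'pose': array([[ 7.40061625e-01,  5.10618147e-01, -4.37696126e-01,
         9.55442602e+02],
       [ 6.72252935e-01, -5.42662721e-01,  5.03580344e-01,
        -6.10202981e+02],
       [ 1.96158914e-02, -6.66922993e-01, -7.44868403e-01,
         7.72845020e+02],
       [ 0.00000000e+00,  0.00000000e+00,  0.00000000e+00,
         1.00000000e+00]])}
18.8 {'time': 0.1, 'qpos': array([ 1.09404567e+00,  2.76543557e-01,  1.50596343e+00, -1.08514188e-05,
        1.36072620e+00, -1.21041752e-01]), 'joint_velocities': array([-0.00097519, -0.00050976, -0.00248901, -0.00189555, -0.00088904,
        0.00112386]), 'tau': array([ 9.53318267e-04, -4.05456018e+01, -2.37781262e+01,  7.03640934e-02,
        2.99186725e-02, -1.88905727e-05]), 'eef_pos': array([200.04727426, 538.54633888, 204.70170025]), 'tcp_rot': array([ 1.76917103e-01,  9.84225414e-01, -7.85462276e-04, -2.36470677e-04]), 'ft_force': array([-0.3542157 ,  0.2202945 ,  0.22111809]), 'ft_torque': array([-0.00090118,  0.0440944 , -0.0255267 ]), 'grip_force': 0.0, 'width': 94.09702773857197}
```

View pics/top0.png

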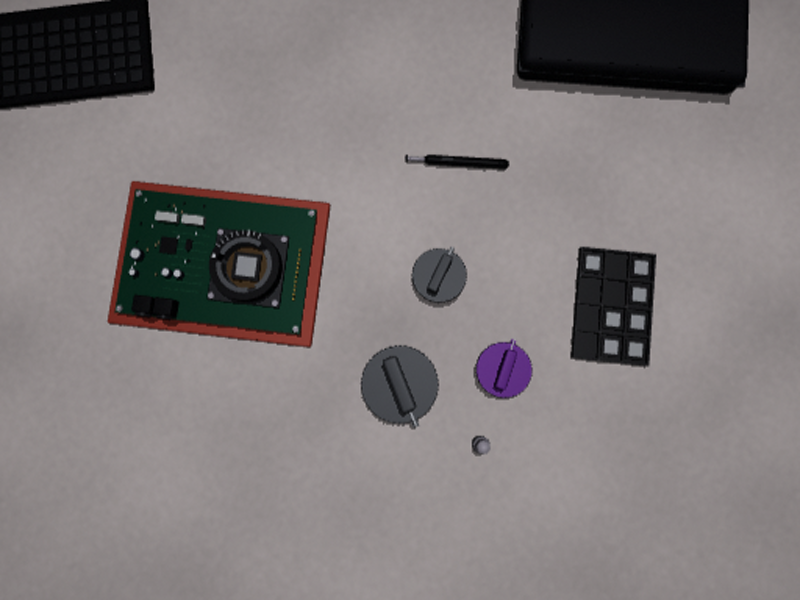

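View pics/scene0.png

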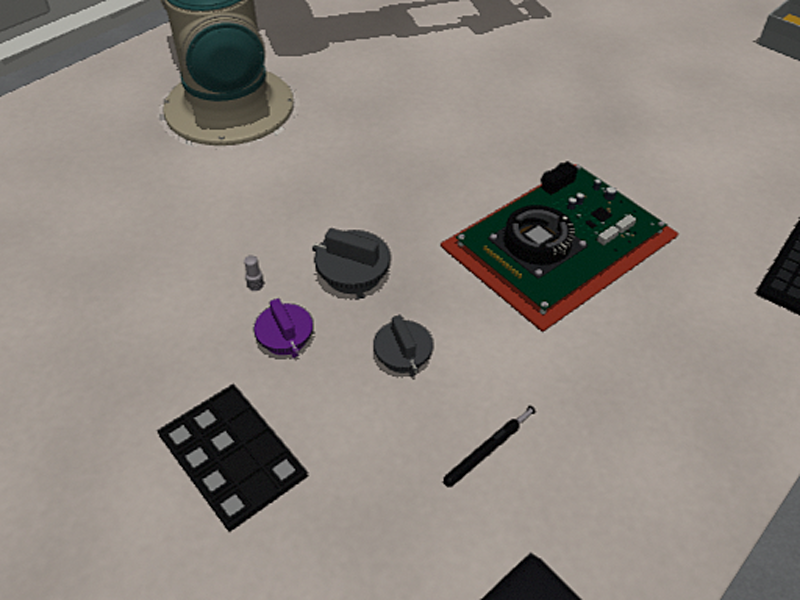

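Candidates in the top view (800x600 px): small grey cap at (440,276), big grey cap at (400,386) and purple cap at (504,370). I choose the small grey one, since it isn't purple and is the smaller of the two greys. The socket is at about (246,266). Next I'll locate both roughly and look closer with the wrist camera.

```bash
cat > h.py <<'E'
from station import *
import cv2,numpy as np
from scipy.spatial.transform import Rotation as Ro
def K(c): f=192/np.tan(np.radians(c['fov_y']/2)); return f
def ray(c,u,v,z):
    P=np.array(c['pose']); f=K(c); d=P[:3,:3]@np.array([(u-c['cx'])/f,(v-c['cy'])/f,1]); o=P[:3,3]
    return o+d*(z-o[2])/d[2]
def proj(c,p):
    P=np.array(c['pose']); q=P[:3,:3].T@(np.array(p)-P[:3,3]); f=K(c)
    return np.array([c['cx']+f*q[0]/q[2],c['cy']+f*q[1]/q[2]])
def ori(a): # tool y along world angle a, tool down
    y=np.array([np.cos(a),np.sin(a),0]);z=np.array([0,0,-1.]);x=np.cross(y,z)
    return Ro.from_matrix(np.c_[x,y,z]).as_quat()
def st():
    s=monitor.observe(); return s
def yaw(s): 
    y=Ro.from_quat(s['tcp_rot']).as_matrix()[:,1]; return np.arctan2(y[1],y[0])
def snap(n,name):
    c=get_calibration(n); f=grab_frame(n); cv2.imwrite(name,f); return c,f
E
python3 - <<'E'
from h import *
c=get_calibration("top");s=.64
cap=ray(c,440*s,276*s,25);ptr=ray(c,452*s,250*s,20);soc=ray(c,246*s,268*s,50)
d=ptr-cap;th=np.arctan2(d[1],d[0]);print(cap,ptr,np.hypot(*d[:2]),np.degrees(th),soc)
# second view check
c2=get_calibration("scene");print(ray(c2,403*s,347*s,25),ray(c2,541*s,234*s,50))
a=th-np.pi/2
robot.move_pose([cap[0],cap[1],200],ori(a))
o=st();print(o['time'],o['eef_pos'],o['qpos'])
c,f=snap("wrist","pics/w1.png")
T=np.eye(4);T[:3,:3]=Ro.from_quat(o['tcp_rot']).as_matrix();T[:3,3]=o['eef_pos']
print(np.round(np.linalg.inv(T)@c['pose'],3),c['fov_y'],c['cx'],c['cy'])
E
```

```text
[ 563.52138516 -184.05420201   25.        ] [ 599.13393179 -201.14868375   20.        ] 39.50284525999876 -25.641606468953597 [575.18451568  68.91472332  50.        ]
[ 571.57979332 -186.18470174   25.        ] [590.23577965  64.81045296  50.        ]
2.95 [ 563.73720069 -183.18661555  200.04516578] [-4.31768263e-01  3.05568257e-01  1.47546402e+00  3.56880149e-04
  1.36055566e+00  1.58520759e+00]
[[  -0.      -0.963   -0.27    78.316]
 [   1.      -0.      -0.       1.093]
 [   0.      -0.27     0.963 -178.994]
 [   0.       0.       0.       1.   ]] 61.17251558740557 256.37125364014156 196.83555239039924
```

View pics/w1.png

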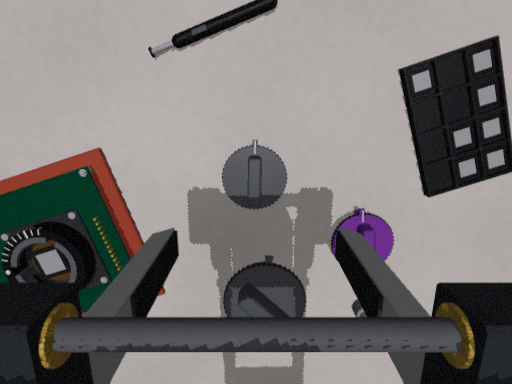

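The wrist view shows the small grey cap at (255,177) with its pointer tip at (255,143). The big grey cap (265,300) and the purple one (362,238) are clearly different. Now I'll take matching lower hover views of the cap and the socket at the same relative height, so camera bias cancels.

```bash
cat >> h.py <<'E'
E
python3 - <<'E'
from h import *
import pickle
c0=get_calibration("wrist");w=cv2.imread("pics/w1.png")
s0=st();cap=ray(c0,255,177.5,25);print("cap",cap)
a=yaw(s0);D={}
robot.move_pose([cap[0],cap[1],145],ori(a))
o=st();c,f=snap("wrist","cap1.png");D['cap']=(c,o)
a2=np.radians(-8-10)
robot.move_pose([cap[0],cap[1],220],ori(a))
robot.move_pose([580,66,170],ori(a2))
o=st();c,g=snap("wrist","soc1.png");D['soc']=(c,o);pickle.dump(D,open("D.pkl","wb"))
print(o['time'],o['qpos'])
for n,k in (("cap",f),("soc",g)):
    p=D[n][1]['eef_pos'];z=25 if n=="cap" else 50
    q=proj(D[n][0],[p[0],p[1],z]);print(n,p,q)
x0=lambda k:cv2.resize(k[130:330,156:356],(600,600),interpolation=cv2.INTER_CUBIC)
cv2.imwrite("pics/soc1.png",x0(g));cv2.imwrite("pics/cap1.png",cv2.resize(f,(512,384)))
E
```

```text
cap [ 565.39632952 -183.3787743    25.        ]
4.95 [-6.40102930e-03  3.10979806e-01  1.54508044e+00 -5.50992720e-04
  1.28646169e+00  3.09094093e-01]
cap [ 564.63111198 -182.50358598  144.15734145] [255.29264603 191.22312095]
soc [579.83628075  65.48338157 169.50003745] [256.82636449 190.61947661]
```

View pics/soc1.png

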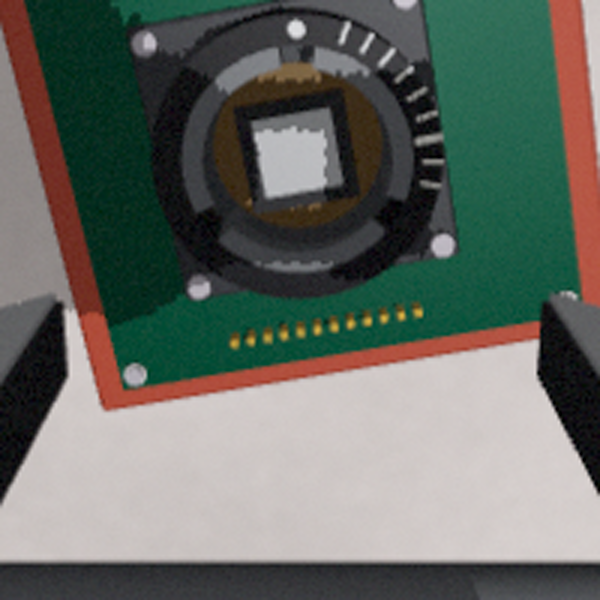

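View pics/cap1.png

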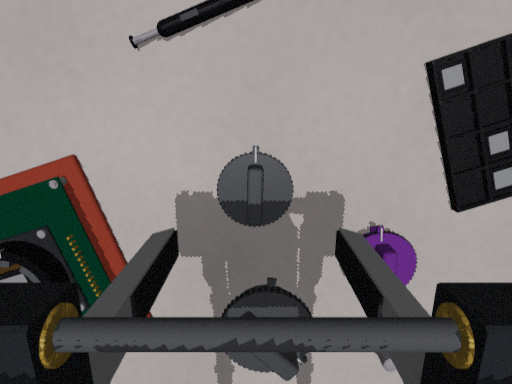

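The socket crop shows the load dot at crop (296,29), the socket centre near (297,152), and ticks fanning from (345,32) to (430,185). In the cap picture the wheel is at (255,189) with the pointer at (255,150), aligned with the tool. Next is a sub-pixel measurement.

```bash
python3 - <<'E'
from h import *
import pickle
from scipy.optimize import least_squares
D=pickle.load(open("D.pkl","rb"))
def tool(n,p):
    o=D[n][1];return (Ro.from_quat(o['tcp_rot']).inv().apply(p-o['eef_pos']))
def circ(img,u,v,r0,r1,p2=20):
    k=cv2.resize(cv2.cvtColor(img,cv2.COLOR_BGR2GRAY)[int(v)-60:int(v)+60,int(u)-60:int(u)+60],None,fx=4,fy=4,interpolation=cv2.INTER_CUBIC)
    h=cv2.HoughCircles(cv2.GaussianBlur(k,(0,0),2),cv2.HOUGH_GRADIENT_ALT if 0 else cv2.HOUGH_GRADIENT,1,300,param1=80,param2=p2,minRadius=int(r0*4),maxRadius=int(r1*4))
    x,y,r=h[0][0];return (x+.5)/4-.5+int(u)-60,(y+.5)/4-.5+int(v)-60,r/4
f=cv2.imread("cap1.png");g=cv2.imread("soc1.png")
c=D['cap'][0];u,v,r=circ(f,255,189,34,42)
p=ray(c,u,v,25);print("cap circ",u,v,r,r*(c['pose'][2,3]-25)/K(c),p,tool('cap',p))
hs=cv2.cvtColor(f,cv2.COLOR_BGR2GRAY)
print(hs[140:160,250:262])
c=D['soc'][0];u,v,r=circ(g,255,181,44,54)
p=ray(c,u,v,50);print("soc circ",u,v,r,r*(c['pose'][2,3]-50)/K(c),p,tool('soc',p))
k=cv2.resize(g,None,fx=4,fy=4,interpolation=cv2.INTER_CUBIC)
m=(k.min(2)>120).astype(np.uint8)
n,L,S,C=cv2.connectedComponentsWithStats(m)
for i in range(1,n):
    q=(C[i]+.5)/4-.5
    w=ray(c,*q,50)
    d=w-p; R=np.hypot(*d[:2])
    if R<75 and S[i,4]>8: print(np.round(q,1),S[i,4]/16,np.round(w,1),round(R,1),round(np.degrees(np.arctan2(d[1],d[0])),1))
E
```

```text
Traceback (most recent call last):
TypeError: 'NoneType' object is not subscriptable
```

```bash
cat > meas.py <<'E'
from h import *
import pickle
D=pickle.load(open("D.pkl","rb"))
def tool(n,p):
    o=D[n][1];return (Ro.from_quat(o['tcp_rot']).inv().apply(p-o['eef_pos']))
def circ(img,c,p0,R,z,dark=True):
    # radial edge points about rough centre, robust circle fit on the plane z
    from scipy.optimize import least_squares
    k=cv2.GaussianBlur(img.astype(np.float32).max(2),(0,0),1.0); cen=np.array(p0[:2],float)
    for it in range(4):
        pts=[]
        for t in np.radians(np.arange(0,360,4)):
            rr=np.arange(R-4,R+4.01,.25)
            px=np.array([proj(c,[cen[0]+q*np.cos(t),cen[1]+q*np.sin(t),z]) for q in rr],np.float32)
            val=cv2.remap(k,px[:,0].copy(),px[:,1].copy(),cv2.INTER_LINEAR).ravel()
            d=np.gradient(val);i=d.argmax()
            if d[i]>2: pts.append(cen+rr[i]*np.array([np.cos(t),np.sin(t)]))
        pts=np.array(pts)
        s=least_squares(lambda x:np.hypot(*(pts-x[:2]).T)-x[2],[*cen,R],loss="soft_l1",f_scale=.3)
        cen=s.x[:2]
    return np.array([*cen,z]),s.x[2],len(pts),np.median(abs(s.fun))
E
python3 - <<'E'
from meas import *
f=cv2.imread("cap1.png");g=cv2.imread("soc1.png")
c=D['cap'][0];p,*r=circ(f,c,ray(c,255,189,25),36,25);print("cap",p,r,tool('cap',p))
k=cv2.resize(f[140:160,245:266].min(2),None,fx=4,fy=4,interpolation=cv2.INTER_CUBIC)
print(f[144:160:2,250:262].min(2))
c=D['soc'][0];p,*r=circ(g,c,ray(c,255,180.7,50),46,50);print("soc",p,r,tool('soc',p))
k=cv2.resize(g,None,fx=4,fy=4,interpolation=cv2.INTER_CUBIC)
m=(k.min(2)>120).astype(np.uint8)
n,L,S,C=cv2.connectedComponentsWithStats(m)
for i in range(1,n):
    q=(C[i]+.5)/4-.5
    w=ray(c,*q,50)
    d=w-p; R=np.hypot(*d[:2])
    if R<75 and S[i,4]>8: print(np.round(q,1),S[i,4]/16,np.round(w,1),round(R,1),round(np.degrees(np.arctan2(d[1],d[0])),1))
E
```

```text
cap [ 565.95554154 -182.42988177   25.        ] [np.float64(36.35655971400493), 88, np.float64(0.14880741273208997)] [  1.55437688  -0.63689378 119.15288434]
[[162 159 160 161 162 162 161 161 162 161 160 161]
 [161 162 137  92  99 119 122  88 103 153 162 160]
 [158 160 138  85 110 177 145  54  92 112 159 162]
 [160 155 119  85  96 176 150  90  99 148 161 158]
 [ 61  65  74  82 105 178 147  66  86  65  88  96]
 [ 76  81  81  84 106 176 151  84  81  81  78  73]
 [ 87  86  88  88 113 178 156  88  88  87  87  86]
 [ 85  85  87  89 110 176 152  86  87  88  86  89]]
soc [580.12348852  73.5997939   50.        ] [np.float64(46.819797914237405), 73, np.float64(0.41758409571937705)] [  7.89924283  -2.15760865 119.49545713]
[290.6 128.1] 65.125 [626.8 111.3  50. ] 60.0 38.9
[254.3 139.3] 31.875 [592.6 112.   50. ] 40.4 72.0
[270.4 140.5] 16.1875 [606.2 106.4  50. ] 41.9 51.6
[205.1 143.7] 25.8125 [548.7 122.1  50. ] 57.8 123.0
[277.8 144. ] 15.5 [611.6 101.3  50. ] 42.0 41.3
[267.7 150.4] 85.75 [601.1  98.6  50. ] 32.6 49.9
[284.5 148.7] 16.25 [616.2  95.3  50. ] 42.1 31.1
[238.7 152.5] 123.1875 [575.2 105.   50. ] 31.8 99.0
[290.9 153.7] 8.25 [620.5  89.1  50. ] 43.3 21.0
[296.3 159.9] 1.9375 [623.6  82.1  50. ] 44.3 11.1
[293.9 161.3] 1.25 [621.2  81.5  50. ] 41.8 10.9
[292.2 162.3] 0.8125 [619.4  81.1  50. ] 40.0 10.8
[300.3 167.3] 1.5 [625.2  74.3  50. ] 45.1 0.9
[297.4 168.3] 1.6875 [622.4  74.2  50. ] 42.3 0.8
[295.1 169. ] 0.5625 [620.2  74.2  50. ] 40.0 0.8
[252.8 183. ] 481.875 [578.6  73.7  50. ] 1.6 175.6
[298.5 175.9] 14.5 [621.4  66.9  50. ] 41.8 -9.2
[300.1 183.4] 4.5625 [620.8  59.5  50. ] 43.1 -19.0
[300.7 191.3] 2.0625 [619.3  51.9  50. ] 44.7 -29.0
[303.2 211.4] 47.875 [616.   31.8  50. ] 55.0 -49.4
[222.2 226.3] 30.9375 [536.4  41.7  50. ] 54.1 -143.9
```

```bash
python3 - <<'E'
from meas import *
from scipy.optimize import least_squares
c=D['soc'][0]
tk={60:(606.2,106.4),50:(611.6,101.3),40:(616.2,95.3),30:(620.5,89.1),20:(621.2,81.5),10:(622.4,74.2),0:(621.4,66.9),-10:(620.8,59.5),-20:(619.3,51.9)}
dot=np.array([592.6,112.])
def R(x):
    e=[]
    for t,w in tk.items():
        t=np.radians(t)+x[2];d=np.array(w)-x[:2];e.append(-d[0]*np.sin(t)+d[1]*np.cos(t))
    t=np.radians(80)+x[2];d=dot-x[:2]-41.5*np.array([np.cos(t),np.sin(t)])
    return np.r_[e,d,]
s=least_squares(R,[580,73.6,-.155]);print(s.x[:2],np.degrees(s.x[2]),np.round(s.fun,2))
g=cv2.imread("soc1.png")
p=np.array([*s.x[:2],50]);print(tool('soc',p))
# grey inner rim / bore circle and screws mean
sc=np.array([[626.8,111.3],[548.7,122.1],[616,31.8],[536.4,41.7]]);print("screws",sc.mean(0))
import cv2
k=cv2.GaussianBlur(g.astype(np.float32).max(2),(0,0),.8)
for cen in (s.x[:2],):
  out=[]
  for t in np.radians(np.arange(0,360,15)):
    rr=np.arange(24,52,1.);px=np.array([proj(c,[cen[0]+q*np.cos(t),cen[1]+q*np.sin(t),50]) for q in rr],np.float32)
    v=cv2.remap(k,px[:,0].copy(),px[:,1].copy(),cv2.INTER_LINEAR).ravel();print(int(round(np.degrees(t))),v.astype(int))
E
```

```text
[580.03595003  72.44302046] -7.621498486801825 [ 0.01  0.04 -0.06 -0.    0.02 -0.   -0.01  0.    0.    0.    0.  ]
[  6.77235994  -1.88206871 119.49614366]
screws [581.975  76.725]
0 [ 59  58  57  54  45  45  56  65  68  69  69  64  50  32  25  31  39  44
  43  40  40  44  61  86 100 102 102 103]
15 [58 58 59 60 58 55 59 66 68 68 68 65 55 34 23 27 34 36 38 35 36 37 41 40
 40 47 68 95]
30 [56 59 60 60 59 60 63 66 67 68 68 66 55 38 33 50 75 90 94 91 89 85 79 84
 94 96 96 97]
45 [ 25  28  38  50  58  62  75 102 124 137 139 138 127 101  76  73  84  85
  85  80  81  73  61  61  82  94  96  97]
60 [ 58  65  80 102 115 116 121 131 137 138 137 134 118  89  69  65  66  66
  67  67  67  61  47  45  69  89  95  95]
75 [ 60  67  85 108 121 123 121 108  92  86  85  85  80  71  74 104 147 177
 181 156 110  67  43  35  54  77  75  79]
90 [ 60  60  62  74  96 116 126 132 134 135 134 131 116  85  65  60  59  59
  59  59  58  54  40  37  58  75  74  76]
105 [ 56  59  59  59  60  70  96 121 130 131 131 128 112  81  60  56  55  54
  54  55  56  53  44  37  38  49  68  79]
120 [25 30 41 54 58 56 58 66 72
[... 780 characters left out ...]
39  40  49  63  75  80  81  80  79]
255 [ 36  36  36  41  46  51  59  64  68  77  96 105  91  67  50  44  42  41
  41  41  43  51  64  75  81  82  82  81]
270 [34 34 35 38 43 50 58 64 67 69 74 80 69 42 23 20 25 34 40 41 42 51 66 78
 83 82 82 82]
285 [36 35 34 36 41 49 58 66 68 68 67 62 49 30 20 18 18 17 18 19 23 37 61 79
 84 85 85 85]
300 [38 36 36 36 38 44 55 64 66 67 66 62 49 32 21 19 17 18 19 17 19 28 47 61
 69 70 75 83]
315 [43 37 36 37 36 35 31 24 17 14 13 12 11 13 16 19 19 17 17 16 17 23 35 50
 62 68 73 88]
330 [54 46 39 38 41 47 57 64 66 66 67 64 49 29 22 28 38 44 44 40 41 50 66 78
 77 73 77 89]
345 [58 56 49 41 39 44 55 65 67 67 67 65 52 28 19 25 32 33 30 28 27 32 52 80
 96 99 99 98]
```

Socket fix: centre (580.0, 72.4), psi = -7.6°. The grey rim edge sits at 36.5 mm on every ray, and the slots are at the expected angles. Now I'll grasp the cap.

```bash
python3 - <<'E'
from meas import *
c=D['cap'][0];o=D['cap'][1];p=np.array([565.96,-182.43,25])
q=ray(c,255.4,150,21);t=tool('cap',q)-tool('cap',p);off=np.arctan2(t[1],t[0]);print("pointer in tool",t,np.degrees(off))
a=yaw(o)-off   # tool z down: +tool angle is clockwise in world
print(np.degrees(a))
robot.move_pose([p[0],p[1],110],ori(a))
print(robot.move_linear([p[0],p[1],28.5],v=60,guard=8))
s=st();print(s['eef_pos'],np.degrees(yaw(s)))
robot.grab();s=st();print('grip',s['width'],s['grip_force'],s['eef_pos'],s['ft_force'])
robot.move_linear([p[0],p[1],130],v=100)
s=st();print('lift',s['width'],s['grip_force'],s['ft_force'],s['eef_pos'],s['time'])
robot.move_pose([580,72.4,150],ori(np.radians(-7.62-10)))
s=st();D['held']=(get_calibration("wrist"),s);f=grab_frame("wrist");cv2.imwrite("held1.png",f);cv2.imwrite("pics/held1.png",f[60:300,136:376])
pickle.dump(D,open("D.pkl","wb"))
print(s['eef_pos'],np.degrees(yaw(s)),s['qpos'][5],s['time'])
E
```

```text
pointer in tool [37.35722118  0.77143719  3.87746005] 1.1830059213603457
-116.70293466170223
False
[ 566.27577343 -182.57729541   28.93254025] -116.70290136781722
grip 13.990865146272277 30.000063478946686 [ 566.04315845 -182.27748395   28.49097128] [ 0.79164178  0.66276785 -0.38502721]
lift 14.03661699772194 29.99951809644699 [ 0.24546285  0.82222385 -1.84880604] [ 565.38632248 -182.18575811  129.21317234] 10.0583
[579.93548574  71.86444377 149.60684833] -17.680083786573203 0.31345847503583474 11.2417
```

View pics/held1.png

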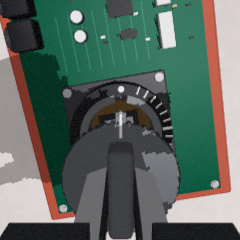

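The cap is held squarely: pointer line at crop (121,113–135), the load dot ahead at (121,90). I'll measure the held pointer in the tool frame.

```bash
python3 - <<'E'
from meas import *
f=cv2.imread("held1.png");c,o=D['held'];p=o['eef_pos']
zt=p[2]-28.5+21
m=f[165:200,248:266].min(2);print(m[::3])
for r in (176,180,184,188,192):
    w=f[r,250:264].min(1) if 0 else f[r,250:264].min(axis=1).astype(float);w=np.clip(w-110,0,None)
    if w.sum()>0:
        u=(w*np.arange(250,264)).sum()/w.sum();print(r,u,tool('held',ray(c,u,r,zt)))
for n in('cap','soc','held'):print(n,np.round(np.degrees(Ro.from_quat(D[n][1]['tcp_rot']).as_matrix()[:2,2]),2))
# wheel rim side edges along tool y through centre
R=Ro.from_quat(o['tcp_rot']).as_matrix();k=cv2.GaussianBlur(f.astype(np.float32).mean(2),(0,0),.7)
for x in (10,15,20):
  for sg in(-1,1):
    ys=np.arange(24,42,1.);px=np.array([proj(c,p+R@np.array([x,sg*y,3.5])) for y in ys],np.float32)
    print(x,sg,cv2.remap(k,px[:,0].copy(),px[:,1].copy(),1).ravel().astype(int),'exp',round(np.sqrt(36**2-x*x),1))
E
```

```text
[[ 28  28  24  25  26  30  31  25  22  34  24  26  26  23  29  32  29  31]
 [ 20  30  30  28  26  31  22  34  22  21  33  33  24  30  21  25  27  27]
 [ 27  29  30  28  44  47  54  83 112 104  58  45  43  39  30  23  24  24]
 [ 18  13  22  68 129 125 109 167 211 205 148 132 131 126  51  33  21  30]
 [ 13  22  30  69 129 127 133 179 231 224 137 130 132 125  77 107 107 111]
 [ 77  76  85  89 125 128 139 196 232 223 147 128 125 125  99  93  87 102]
 [ 72  47  62  59  91  51  84 175 230 223 122  86  84  53  45  40  79  78]
 [ 64  63  81 122  91  94 100 126 160 154  92  63  62  65  68  63  70  92]
 [ 64  61  64  63  61  64  74 126 162 157  92  62  63  62  65  63  64  63]
 [ 65  64  68  63  67  65  75 125 159 155  91  65  62  63  64  64  65  62]
 [ 65  63  65  65  65  64  76 126 159 153  91  61  66  65  59  65  65  65]
 [ 61  62  64  62  67  67  67  91 105  96  72  66  64  65  63  62  66  63]]
176 256.46153846153845 [37.88781789 -0.18871002  7.47071235]
180 256.2521367521368 [35.4907394  -0.31222338  7.47261455]
184 256.1482649842271 [33.07731589 -0.37437235  7.47450719]
188 256.2719298245614 [30.64737826 -0.30236251  7.47636403]
192 256.27522935779814 [28.20076934 -0.30129671  7.47825949]
cap [-0.17  0.08]
soc [-0.05 -0.03]
held [-0.03 -0.04]
10 -1 [66 64 64 66 65 66 66 65 66 62 42 31 29 26 27 28 29 27] exp 34.6
10 1 [121 121 121 122 122 122 122 122 120  91  49  61  64  65  65  64  65  64] exp 34.6
15 -1 [66 66 66 68 67 66 67 63 44 29 27 28 29 27 28 30 28 27] exp 32.7
15 1 [126 125 125 124 123 126 122  96  54  60  68  67  67  67  68  67  67  66] exp 32.7
20 -1 [66 66 66 66 60 42 29 29 26 28 30 28 28 28 26 30 29 27] exp 29.9
20 1 [67 66 66 65 54 50 75 72 63 69 71 70 70 71 70 69 69 69] exp 29.9
```

```bash
cat >> h.py <<'E'
SOC=np.array([580.04,72.44]);PSI=np.radians(-7.62)
def settle(p,q=None,n=2):
    """linear move corrected for steady-state error"""
    cmd=np.array(p,float)
    for i in range(n):
        robot.move_linear(list(cmd),q,v=60);robot.sleep(.2);s=st();e=np.array(p)-s['eef_pos'];cmd=cmd+e
    return st()
E
python3 - <<'E'
from h import *
a=PSI-np.radians(10);q=ori(a);R=Ro.from_quat(q).as_matrix()
t=SOC-(R@np.array([-.9,-.3,0]))[:2];print(t)
s=settle([*t,83]);print(s['eef_pos'],np.degrees(yaw(s)),s['ft_force'])
hit=robot.move_linear([s['eef_pos'][0]*0+t[0],t[1],64.5],v=10,guard=4)
s=st();print(hit,s['eef_pos'],np.degrees(yaw(s)),s['ft_force'],s['ft_torque'],s['time'])
E
```

```text
[580.59835786  73.20696578]
[580.35990473  73.20156825  82.6399201 ] -17.62059573681064 [-0.31662158 -0.09467525 -1.24857642]
True [580.5831346   73.19816331  65.49524283] -17.62131013024233 [-0.18508114 -0.57202967  3.97848379] [-0.04756931  0.05043067 -0.0381973 ] 14.775
```

It went straight in to cap depth of about 13 mm, touching the chip at 4–5 N. Now I'll turn it in steps, watching the moment.

```bash
python3 - <<'E'
from h import *
robot.sleep(.3);s=st();t=s['eef_pos'];P=[580.6,73.2,65.7]
a0=PSI-np.radians(10);log=[]
for d in list(range(5,41,5))+list(np.arange(42,76,2)):
    robot.move_pose(P,ori(a0-np.radians(d)));robot.sleep(.12);s=st()
    tz=s['ft_torque'][2];log.append(tz)
    print(d,round(-np.degrees(yaw(s)-a0),2),np.round(tz,3),np.round(s['ft_force'],1),np.round(s['eef_pos'],1),round(s['time'],2))
    b=np.median(log[-7:-1]) if len(log)>2 else tz
    if d>10 and abs(tz-b)>.12: break
E
```

```text
5 4.91 -0.027 [ 0.8 -0.3  1.9] [580.5  73.2  65.5] 15.44
10 9.89 -0.057 [0.6 0.2 1.8] [580.5  73.2  65.6] 15.81
15 14.88 -0.001 [ 1.  -0.6  0.6] [580.4  73.2  65.6] 16.18
20 19.88 -0.079 [ 0.7  0.5 -0.3] [580.4  73.2  65.6] 16.54
25 24.88 -0.011 [-0.9 -0.5  0.2] [580.5  73.2  65.6] 16.91
30 29.88 -0.006 [-0.3  0.6 -1.1] [580.5  73.2  65.6] 17.27
35 34.88 -0.028 [-0.8 -1.3 -1.9] [580.5  73.2  65.6] 17.64
40 39.88 0.026 [ 0.2 -0.2 -1.2] [580.5  73.2  65.6] 18.01
42 41.94 -0.009 [ 0.3 -0.1 -1. ] [580.6  73.2  65.7] 18.38
44 43.96 0.016 [-0.3  0.4 -1.4] [580.6  73.2  65.7] 18.74
46 45.96 0.043 [ 0.1  0.4 -3. ] [580.6  73.2  65.7] 19.11
48 47.96 -0.056 [-0.5 -1.1 -2.4] [580.6  73.2  65.7] 19.48
50 49.96 0.019 [-0.3 -0.9 -1.1] [580.6  73.2  65.7] 19.84
52 51.96 -0.015 [ 0.3  0.2 -1.7] [580.6  73.2  65.7] 20.21
54 53.96 -0.018 [-0.6  0.  -1.4] [580.6  73.2  65.7] 20.57
56 55.96 0.046 [-0.2 -0.8 -1.6] [580.6  73.2  65.7] 20.94
58 57.96 0.004 [ 0.   1.1 -2.9] [580.6  73.2  65.7] 21.31
60 59.96 0.018 [-0.4  0.6 -2.1] [580.6  73.2  65.7] 21.68
62 61.96 0.091 [ 0.  -0.3 -3.1] [580.6  73.3  65.6] 22.04
64 63.96 0.201 [ 1.   1.1 -4.6] [580.8  73.3  65.6] 22.41
```

The bite shows at about 61° (moment rising from ~0 to 0.2 by 64°, cap starting to pull down). I'll continue with averaged readings, following the cap down 0.1 mm/deg.

```bash
python3 - <<'E'
from h import *
a0=PSI-np.radians(10)
for d in (66,69,72,75):
    robot.move_pose([580.6,73.2,65.7-.1*(d-61.)],ori(a0-np.radians(d)))
    r=[]
    for i in range(6): robot.sleep(.06);s=st();r.append([s['ft_torque'][2],*s['ft_force']])
    r=np.array(r);print(d,round(-np.degrees(yaw(s)-a0),2),np.round(r.mean(0),3),r[:,0].std().round(3),np.round(s['eef_pos'],1),round(s['width'],2),round(s['time'],2))
f=grab_frame("wrist");cv2.imwrite("t1.png",f)
import pickle;D=pickle.load(open("D.pkl","rb"));c=get_calibration("wrist");D['t1']=(c,s);pickle.dump(D,open("D.pkl","wb"))
p=s['eef_pos'];R=Ro.from_quat(s['tcp_rot']).as_matrix()
for r in (172,176,180,184,188,192):
    w=f[r,235:285].min(axis=1).astype(float);u0=w.argmax()+235;w=np.clip(f[r,u0-4:u0+5].min(axis=1).astype(float)-100,0,None);u=(w*np.arange(u0-4,u0+5)).sum()/max(w.sum(),1)
    print(r,round(u,2),np.round(R.T@(ray(c,u,r,p[2]-7.5)-p),2))
cv2.imwrite("pics/t1.png",cv2.resize(f[130:250,196:316],(480,480),interpolation=cv2.INTER_CUBIC))
E
```

```text
66 65.99 [ 0.162  1.413  0.847 -2.932] 0.018 [580.8  73.3  65.3] 13.82 23.01
69 68.98 [ 0.217  1.006  1.217 -1.359] 0.036 [580.8  73.3  65.1] 13.52 23.61
72 71.98 [ 0.264  1.564  1.551 -0.014] 0.024 [580.8  73.2  64.8] 13.67 24.21
75 74.98 [0.308 1.356 1.051 2.286] 0.023 [580.8  73.2  64.5] 13.95 24.81
172 262.21 [40.76  4.32  7.52]
176 255.33 [38.38  0.29  7.52]
180 255.3 [35.99  0.28  7.52]
184 255.56 [33.57  0.43  7.51]
188 255.38 [31.14  0.32  7.51]
192 255.53 [28.69  0.4   7.51]
```

View pics/t1.png

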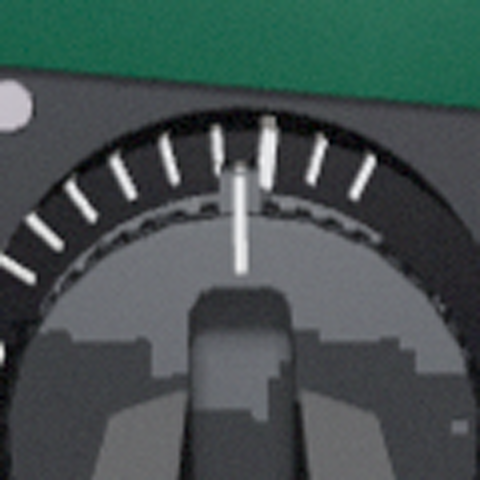

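The pointer sits midway between the zero line (268,150) and the 10° tick (218,145), so the cap is at about 75° and hasn't slipped. Evidence for the bite:
- **Moment onset:** 62–64°.
- **Seating depth:** h of about 12.9–13.0 mm gives 62.4–63.9°.

Taking the bite as 63°, I'll aim for 83° of turn (pointer at about -3°).

```bash
python3 - <<'E'
from h import *
a0=PSI-np.radians(10)
for d in (78,81,83.5):
    robot.move_pose([580.6,73.2,65.7-.1*(d-64.)],ori(a0-np.radians(d)))
    r=[]
    for i in range(6): robot.sleep(.06);s=st();r.append([s['ft_torque'][2],*s['ft_force']])
    r=np.array(r);print(d,round(-np.degrees(yaw(s)-a0),2),np.round(r.mean(0),3),np.round(s['eef_pos'],1),round(s['width'],2),round(s['time'],2))
robot.ungrasp();robot.sleep(.2);s=st();print(s['width'],s['ft_force'],s['ft_torque'])
robot.move_linear([580.6,73.2,105],v=60);robot.sleep(.2)
import pickle;D=pickle.load(open("D.pkl","rb"));s=st();c=get_calibration("wrist");f=grab_frame("wrist");D['fin']=(c,s);pickle.dump(D,open("D.pkl","wb"))
cv2.imwrite("fin.png",f);cv2.imwrite("pics/fin.png",cv2.resize(f[110:230,176:336],(800,600),interpolation=cv2.INTER_CUBIC));print(s['eef_pos'],s['time'])
E
```

```text
78 77.98 [0.435 2.07  1.194 1.04 ] [580.7  73.2  64.3] 14.03 25.46
81 80.98 [0.495 2.369 0.94  0.966] [580.7  73.1  64. ] 13.89 26.06
83.5 83.49 [0.541 1.97  0.838 1.659] [580.7  73.1  63.8] 13.8 26.66
94.21039708172829 [ 0.35409771  0.80626041 -0.53012017] [0.02152212 0.21378851 0.0042119 ]
[580.27473546  73.17915849 104.5128559 ] 29.1667
```

View pics/fin.png

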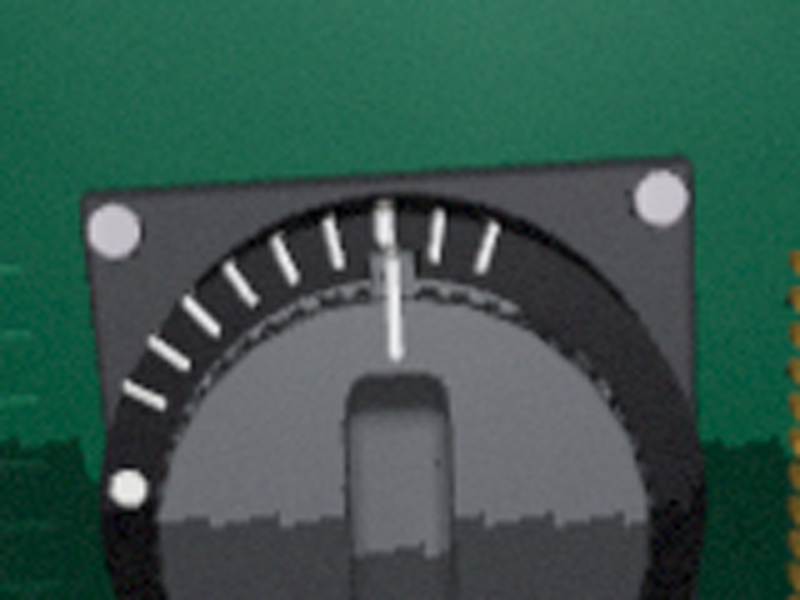

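The released cap's pointer line (391,258)–(397,358) stands just clockwise of the zero line (387,205–245). I'll compute its angle.

```bash
python3 - <<'E'
from meas import *
from h import SOC,PSI
c,s=D['fin'];f=cv2.imread("fin.png")
def cen(r,u0,h=4):
    w=np.clip(f[r,u0-h:u0+h+1].min(axis=1).astype(float)-110,0,None);return (w*np.arange(u0-h,u0+h+1)).sum()/w.sum()
P=np.array([ray(c,cen(r,255),r,56)[:2] for r in range(164,181)])
d=P[0]-P[-1];print("line dir deg rel board",np.degrees(np.arctan2(d[1],d[0])-PSI))
for q in (P[0],P[8]): e=q-SOC;print("about SOC",np.degrees(np.arctan2(e[1],e[0])-PSI),np.hypot(*e))
Z=np.array([ray(c,cen(r,253),r,50)[:2] for r in range(153,158)]);e=Z.mean(0)-SOC;print("zero",np.degrees(np.arctan2(e[1],e[0])-PSI),np.hypot(*e))
vx=cv2.fitLine(P.astype(np.float32),cv2.DIST_HUBER,0,.01,.01).ravel();print(np.degrees(np.arctan(vx[1]/vx[0])-PSI))
E
```

```text
line dir deg rel board -1.553383836788105
about SOC -1.4318727739054535 38.55977250682744
about SOC -1.3330603169520212 32.80552427751914
zero -0.09112792710426151 44.11073760221496
-1.591179454300856
```

The pointer reads -1.5°, so the cap turned 81.5°. That is 18–20° past the bite, with a final moment of 0.54 N m, inside the expected range. The gripper is clear, so I'll hand it in.

```bash
python3 -c "
from h import *
robot.move_linear([580.6,73.2,160]);robot.sleep(.3);print(job.close_job())"
```

```text
the job is handed in; nothing more can be done
None
```

I fitted the cap on the socket, turned it about 19° past the bite (pointer at -1.5° on the rim scale, an estimated 19–20 N on the chip), let it go and handed the job in; the call returned no verdict.

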